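Uncover the wide port of a colour meter in a paintings conservation studio

ROBOT

A 6-joint arm with a two-finger parallel gripper is mounted at the origin on the work surface. World frame = base frame: x ahead of the robot, y to its left, z up, the work surface at z = 0. Lengths are in m, angles in rad, forces in N, time in s.
With the tool pointing down it reaches from about 0.3 to 1 m from the base axis. Payload 5.1 kg.
Tool frame: the origin (TCP) lies midway between the tips of the shut fingers; the grasp point (between the pads) lies env.grasp_offset behind it (env.grasp_offset is the distance from the TCP to the grasp point, in m); y points along the fingers, z is the direction in which the jaws open and shut, and the axes are right-handed (so a half turn about y gives the same grasp; the last joint's range is limited). The gripper opens to 95 mm and grips with 3 to 60 N. Pads are 20 mm wide; open, the fingers measure 119 mm over their backs; the gripper's body (75 mm by 180 mm) begins 59 mm behind the grasp point.
Start: joints at [1.183, 0.124, 1.65, -0, 1.367, -0.083], TCP at [0.195, 0.62, 0.215] pointing down, gripper open.
Joint ranges: [-2.61, 2.61], [-1.02, 2.33], [0.03, 2.71], [-1.35, 4.49], [0.32, 2.68], [-2.91, 2.91]. Speed limits (rad/s): [2.57, 2.57, 3.14, 3.14, 3.14, 3.14].

INTERFACE

Orientations are given as [roll, pitch, yaw] about the fixed x, y, z axes, in that order (R = Rz(yaw) Ry(pitch) Rx(roll)).
In Python, from rig import env gives the robot as it stands. Calls block until the motion is done:
- env.movep(position, orientation): joint-space move of the TCP to a pose.
- env.servo_line(position, attitude=None, velocity=0.15, until_force=None): straight line of the TCP; attitude=None keeps the orientation; velocity is the mean speed in m/s. With until_force (N) it stops when the force on the tool has changed by that much, and returns True; else False.
- env.move_joints(angles): joint-space move.
- env.release() and env.gripper_close(squeeze=None): open the fingers fully, or close them until they stop; squeeze is the grip in N (None keeps the last).
- env.wait(seconds).
- env.ik(position, orientation): joint angles nearest the present ones, or None.
- env.observe(): the state.
- env.grab_frame(name): name is "side" or "top"; returns a dict with "image" (384x512x3 uint8, red, green, blue), "range_z" (384x512 float32, m along the optical axis (not along the pixel's ray), 0 where there is no reading), "fx", "fy", "cx", "cy" (pixels), "position" and "orientation" of the camera in the world. Camera axes: x right, y up, looking along -z (the intrinsics and any distortion apply to the point x, -y, -z); pixel columns grow to the right and rows downward; lengths in m; the calibration is good to about 2 mm. A picture is of the moment at which its call begins.
A pose or a line that the arm cannot do raises env.IKError and nothing moves.
- env.sign_off(): hands the job in, once; it reports no verdict.
The state is a dict: "t": time; "joint_positions": joint angles; "qd": joint speeds; "effort": joint torques, N m; "tcp_pos": TCP position; "tool_rot": TCP orientation; "contact_force": force on the tool from outside, world axes, zero at the start; "torque": the same for the moment, N m; "finger_gap": finger opening in m.
Only numpy, scipy, OpenCV 4.12 (cv2) and the standard library are available. Lean on these libraries where they do the work, as an engineer would, in place of code of your own. Each camera call takes 0.05 s, during which the arm holds its last target.

TASK

Two colour meters stand on the conservator's table, each with a round port on its top under a black dust cover that pivots on one pin. Take the meter with the larger round cover and swing that cover aside so that nothing of it lies over the port any more; leave the other meter's small cover shut over its port.

Things in the scene. Friction and masses are not known exactly. Their poses are not given: they have to be found in the camera images.
- wide_meter: Meter with the larger cover: fixed grey box 140 (x) by 150 (y) mm, deck 85 mm high; origin centre of underside, z up. x runs from front (display, keys) to back, away from the robot within 0.6 rad. In its frame (mm): steel pivot pin at (45,-25); 34 mm port at (-1,-25). A twin with a smaller cover stands 35 mm or more to its left or right; loose things close by are under 60 mm tall.
- wide_knob (a point): Centre of the top of the larger cover's aluminium knob: an upright round post 14 mm in diameter, 30 mm tall, standing on the cover 75 mm from the pin, beyond the disc's centre. Its top is 126 mm above the table, the cover's top face 96 mm. It moves with the cover; the deck carries nothing else.
- wide_cover (a joint): Swing (rad) of the larger cover, a black disc 60 mm wide, 4 mm thick, centred 46 mm from the pin. 0: shut, knob in the meter's -x direction from the pin. Grows to 1.75 (end stop) as the knob goes clockwise seen from above, at first towards the meter's +y. Starts at 0 to 0.15; the port is wholly clear from 1.07. Stays where left; takes under 1 N at the knob.
- narrow_cover (a joint): Swing (rad) of the other meter's cover, a black disc 38 mm wide centred 36 mm from its pin over an 18 mm port; same knob, 75 mm from the pin, and same sense. Starts at 0 to 0.05 and is to stay shut.
There are look-alikes about, which are no part of the job. Leave any red look-alike of the part that bears narrow_cover alone.

How it is judged:
By the outcome, as a careful person would: the job done as asked, in the order asked, and still so for the second after the job is handed in, with the robot touching nothing.
It also fails if it takes over 32 s, if anything falls off the work surface, if the arm or the gripper's body presses on something with over 40 N, if the wrist force passes 120 N, or if a joint passes its speed limit or range.

## Working session

There is one attempt and no reset: what is moved stays moved. The work goes in short steps, each a Python script; the robot and the scene stay as the last script left them, time stands still between calls to the robot, and variables do not carry over. Pictures are saved under pics/ and viewed, and the job is handed in when it is done.

```bash
mkdir -p pics
cat > h.py <<'E'
import numpy as np, cv2
from scipy.spatial.transform import Rotation as R
def Rm(o):
    o=np.array(o,float)
    if o.shape==(3,3): return o
    return R.from_euler('xyz',o).as_matrix() if o.size==3 else R.from_quat(o).as_matrix()
def ray(f,u,v):
    d=np.array([(u-f['cx'])/f['fx'],-(v-f['cy'])/f['fy'],-1.0])
    return np.array(f['position']),Rm(f['orientation'])@d
def on_plane(f,u,v,z):
    p,d=ray(f,u,v); return p+d*(z-p[2])/d[2]
def depthpt(f,u,v):
    p,d=ray(f,u,v); return p+d*f['range_z'][int(v),int(u)]
def proj(f,P):
    c=Rm(f['orientation']).T@(np.array(P)-f['position']); return f['cx']+f['fx']*c[0]/-c[2], f['cy']-f['fy']*c[1]/-c[2]
def cloud(f):
    v,u=np.mgrid[0:384,0:512]
    d=np.stack([(u-f['cx'])/f['fx'],-(v-f['cy'])/f['fy'],-np.ones_like(u,float)],-1)*f['range_z'][...,None]
    return d@Rm(f['orientation']).T+np.array(f['position'])
E
python3 - <<'E'
from rig import env
from h import *
import pickle
for n in('top','side'):
    f=env.grab_frame(n); pickle.dump(f,open(n+'0.pkl','wb'))
    print(n,{k:v for k,v in f.items() if k not in('image','range_z')})
    cv2.imwrite(f'pics/{n}0.png',cv2.resize(f['image'][...,::-1],(800,600)))
s=env.observe();print({k:s[k] for k in('t','tcp_pos','tool_rot','finger_gap')},env.grasp_offset)
E
```

```text
top {'fx': 384.11258638144676, 'fy': 384.11258638144676, 'cx': 252.79400730641052, 'cy': 187.91196115751183, 'position': array([ 0.38481481, -0.02817475,  0.8888465 ]), 'orientation': array([ 0.15698818,  0.00490215, -1.5812398 ])}
side {'fx': 362.08560317915686, 'fy': 362.08560317915686, 'cx': 257.7159157068181, 'cy': 195.1825434992446, 'position': array([ 0.24430495, -0.60630805,  0.59140983]), 'orientation': array([ 0.90932893,  0.00936766, -0.40952863])}
{'t': 0.1, 'tcp_pos': array([0.19486686, 0.6194978 , 0.21351652]), 'tool_rot': array([-1.57267066e+00,  1.46169481e-04, -3.04769991e-01]), 'finger_gap': 0.09532975233818966} 0.0188
```

View pics/top0.png

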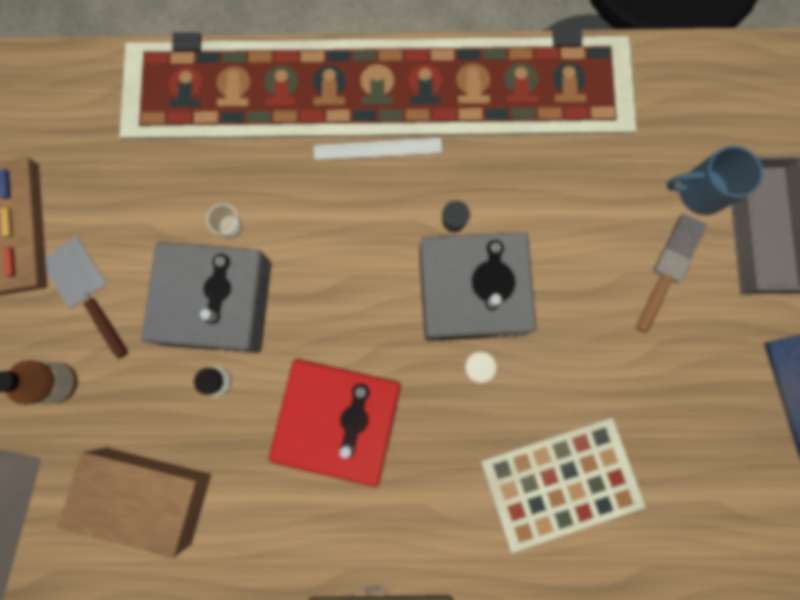

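View pics/side0.png

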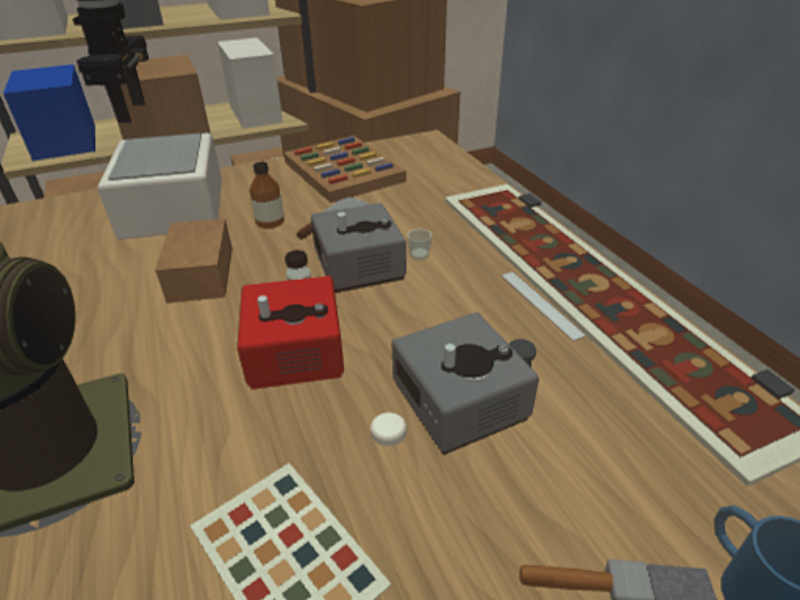

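Run:
```python
from h import *
import pickle
f=pickle.load(open('top0.pkl','rb')); g=pickle.load(open('side0.pkl','rb'))
im=f['image']; C=cloud(f)
c=cv2.resize(im[140:230,255:355,::-1],None,fx=5,fy=5,interpolation=cv2.INTER_CUBIC)
gi=g['image']; d=cv2.resize(gi[185:300,240:355,::-1],None,fx=4,fy=4)[:450]
o=np.zeros((460,500+290,3),np.uint8); o[:450,:500]=c; 
d=cv2.resize(gi[190:300,245:352,::-1],(288,296)); o[:296,502:]=d
cv2.imwrite('pics/crop1.png',o)
# deck by depth, right half
def deck(f):
    C=cloud(f); m=((abs(C[...,2]-.085)<.012)&(f['range_z']>0)&(C[...,1]<-0.02)&(C[...,1]>-.22)&(C[...,0]>.35)&(C[...,0]<.65)).astype(np.uint8)
    return m,C
m,C=deck(f)
n,l,s,cen=cv2.connectedComponentsWithStats(m); k=1+np.argmax(s[1:,4]); print(s[k])
v,u=np.nonzero(l==k); P=np.array([on_plane(f,a,b,.085)[:2] for a,b in zip(u,v)],np.float32)
print('rect',cv2.minAreaRect(P*1000), C[v,u,2].mean())
hsv=im.astype(int)
# knob: bright low-saturation
for nm,F,box in(('top',f,(140,230,255,355)),('side',g,(190,300,245,352))):
    I=F['image'].astype(int); b=np.zeros(I.shape[:2],np.uint8); r=box
    sub=I[r[0]:r[1],r[2]:r[3]]
    b[r[0]:r[1],r[2]:r[3]]=(sub.min(-1)>140)&(np.ptp(sub,axis=-1)<30)
    n,l,s,cen=cv2.connectedComponentsWithStats(b)
    for k in range(1,n): 
        if s[k,4]>6: print(nm,s[k],cen[k],on_plane(F,*cen[k],.126))
```

```text
[ 269  148   74   68 4207]
rect ((525.700439453125, -136.6024627685547), (139.521728515625, 149.28433227539062), 2.5601449012756348) 0.08630677677384324
top [314 189   6   6  32] [316.5 191.5] [ 0.49687908 -0.15341634  0.126     ]
top [302 227  11   3  24] [306.91666667 228.29166667] [ 0.42360128 -0.1318193   0.126     ]
side [337 190  15  14  99] [345.75757576 194.71717172] [ 0.64677865 -0.12991377  0.126     ]
side [285 220   6   5  24] [287.5        221.83333333] [ 0.49728409 -0.15540028  0.126     ]
side [245 264  15  17 198] [250.8030303 272.2020202] [ 0.38593079 -0.24054378  0.126     ]
```

View pics/crop1.png

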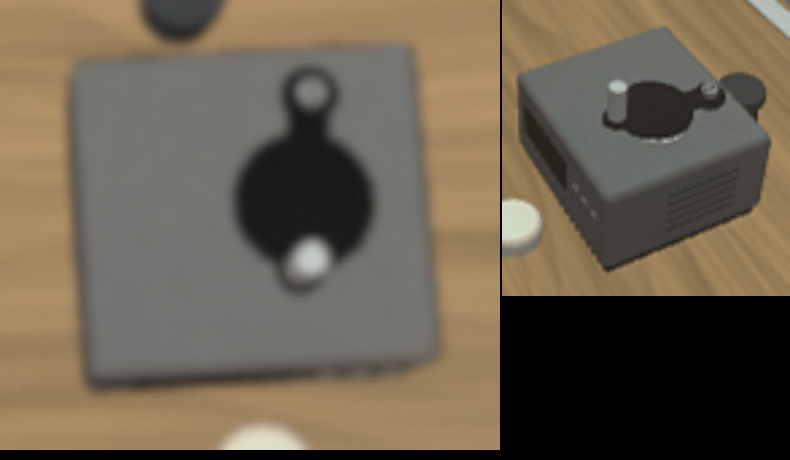

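Candidates in the top view (800x600 picture): grey meter with large disc at (493,285), grey meter with small disc at (217,290), red look-alike with small disc at (354,420). I choose (493,285). The crop confirms a wide disc, with the pin at the back and the knob at the front. The geometry agrees too: the knob is 75 mm from the pin and the swing is about 0.11.

```bash
cat > go.py <<'E'
from rig import env
from h import *
ym=0.0447; c=np.array([.5257,-.1366]); pin=c+np.array([[np.cos(ym),-np.sin(ym)],[np.sin(ym),np.cos(ym)]])@[.045,-.025]
def wp(s,off,z):
    a=np.pi+ym-s; r=np.array([np.cos(a),np.sin(a)]); t=np.array([np.sin(a),-np.cos(a)])
    p=pin+.075*r-off*t
    return [p[0],p[1],z],[-np.pi/2,0,ym-s]
E
python3 - <<'E'
from go import *
print(pin,wp(.114,0,.1))
for s in np.linspace(.114,1.4,6):
    q=env.ik(*wp(s,.019,.106)); print(s,None if q is None else np.round(q,2))
p=env.observe()['tcp_pos']
env.gripper_close(10)
env.servo_line([p[0],p[1],.29],velocity=.2)
env.movep(*wp(.114,.042,.20))
env.servo_line(wp(.114,.042,.106)[0],velocity=.15,until_force=8)
o=env.observe();print(o['t'],o['tcp_pos'],o['tool_rot'],o['finger_gap'],o['contact_force'])
f=env.grab_frame('side'); cv2.imwrite('pics/s1.png',cv2.resize(f['image'][150:320,200:400,::-1],None,fx=4,fy=3.5))
E
```

```text
[ 0.57177218 -0.1595642 ] ([np.float64(0.4969521996649154), np.float64(-0.15437085698430997), 0.1], [-1.5707963267948966, 0, -0.0693])
0.114 [-0.44 -0.06  2.03  0.    1.17 -1.94]
0.3712 [-0.4  -0.07  2.04  0.    1.17 -1.65]
0.6284 [-0.37 -0.08  2.05  0.    1.17 -1.35]
0.8855999999999999 [-0.33 -0.07  2.04  0.    1.17 -1.06]
1.1428 [-0.29 -0.05  2.02  0.    1.17 -0.77]
1.4 [-0.27 -0.01  1.98  0.    1.17 -0.48]
5.9667 [ 0.49469974 -0.19650274  0.1068743 ] [-1.57137899e+00 -1.30833966e-03 -6.90929387e-02] 0.0010434750862473008 [ 0.82200976 -0.16035702  0.35000494]
```

View pics/s1.png

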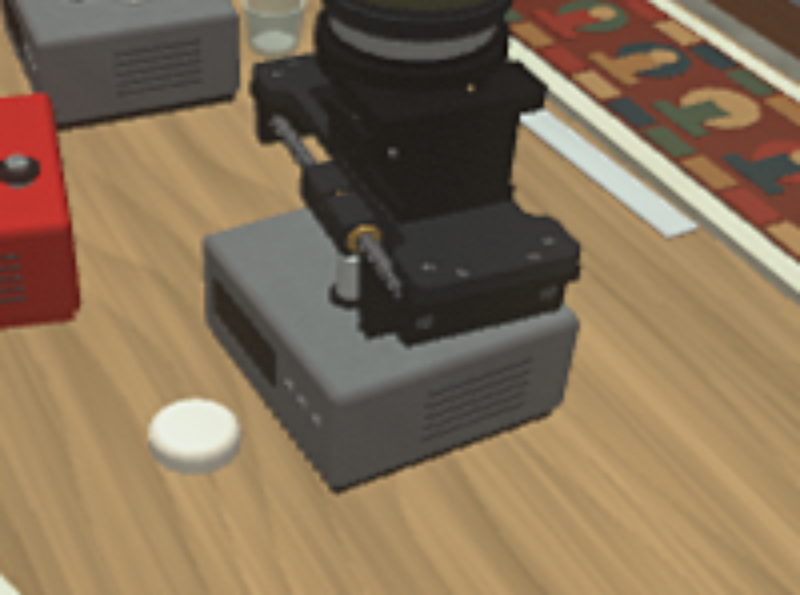

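The fingers stand closed just to the right of the knob (crop pixel (348,280)), above the deck, with no contact. Next I sweep along the arc.

Run:
```python
from go import *
ok=True
env.servo_line(wp(.114,.021,.106)[0],velocity=.08,until_force=8)
for s in np.linspace(.114,1.38,9)[1:]:
    p,a=wp(s,.019,.106)
    hit=env.servo_line(p,a,velocity=.06,until_force=15)
    o=env.observe(); print(round(s,2),hit,round(o['t'],2),np.round(o['contact_force'],1))
    if hit: break
p,a=wp(s,.045,.106); env.servo_line(p,velocity=.1)
env.servo_line([p[0],p[1],.22],velocity=.2)
o=env.observe();print(o['t'],o['tcp_pos'])
f=env.grab_frame('side'); cv2.imwrite('pics/s2.png',cv2.resize(f['image'][...,::-1],(800,600)))
```

```text
0.27 False 6.81 [-0.6 -1.2 -0.5]
0.43 False 7.16 [ 0.8  0.5 -0.6]
0.59 False 7.51 [ 0.8  1.2 -0.3]
0.75 False 7.86 [-0.4 -0.6  0.4]
0.91 False 8.21 [-0.4  0.2  0.3]
1.06 False 8.56 [-0.4 -0.2 -0.4]
1.22 False 8.91 [ 0.1 -0.8 -0.7]
1.38 False 9.26 [-0.3 -0.4 -0.4]
10.3833 [ 0.51009254 -0.0969083   0.21881029]
```

View pics/s2.png

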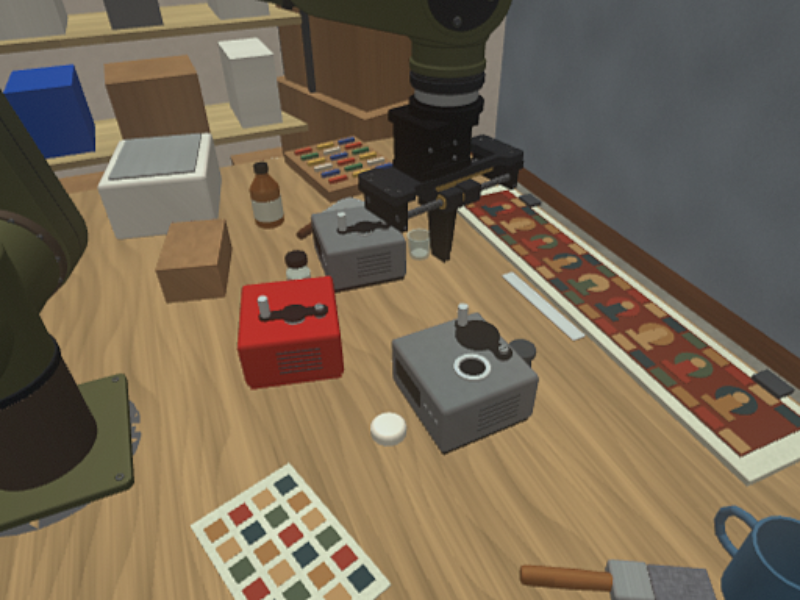

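The port ring at (472,367) is fully visible and the cover has swung left, with the knob at (463,309). The other two meters look unchanged. I'll move the arm away and check from above.

Run:
```python
from go import *
env.servo_line([.51,-.097,.30],velocity=.2)
env.move_joints([1.183,0.0,1.65,0,1.367,-.083])
f=env.grab_frame('top'); g=env.grab_frame('side')
cv2.imwrite('pics/t3.png',cv2.resize(f['image'][...,::-1],(800,600)))
for nm,F,box in(('top',f,(140,230,255,355)),('side',g,(190,240,245,345))):
    I=F['image'].astype(int); b=np.zeros(I.shape[:2],np.uint8); r=box
    sub=I[r[0]:r[1],r[2]:r[3]]
    b[r[0]:r[1],r[2]:r[3]]=(sub.min(-1)>140)&(np.ptp(sub,axis=-1)<30)
    n,l,s,cen=cv2.connectedComponentsWithStats(b)
    for k in range(1,n):
        if s[k,4]>6:
            P=on_plane(F,*cen[k],.126); d=P[:2]-pin; print(nm,s[k],P,np.hypot(*d),'swing',(np.pi+ym-np.arctan2(d[1],d[0]))%(2*np.pi))
import pickle; a=pickle.load(open('top0.pkl','rb'))['image'].astype(int)
print('diff narrow',abs(a-f['image'])[150:230,88:175].max(),'red',abs(a-f['image'])[228:312,170:258].max())
print(env.observe()['t'])
```

```text
top [281 163   6   7  33] [ 0.55033607 -0.08836075  0.126     ] 0.07436018993642939 swing 1.323072510109915
top [307 169  23  23 223] [ 0.5197222  -0.15709704  0.126     ] 0.05210841874201957 swing 0.09206426513410726
top [302 227  11   3  24] [ 0.42360128 -0.1318193   0.126     ] 0.15074612714825952 swing 0.22980576292903754
side [337 190   8   7  35] [ 0.6437659  -0.11908312  0.126     ] 0.08259427343823016 swing 2.674065624296557
side [293 194   6   4  17] [ 0.55012981 -0.08959692  0.126     ] 0.07323805385372362 swing 1.3155100423859478
side [290 226  24  14 108] [ 0.50802846 -0.19071313  0.126     ] 0.07094729310781624 swing 5.87335169039304
diff narrow 3 red 3
13.8333
```

View pics/t3.png

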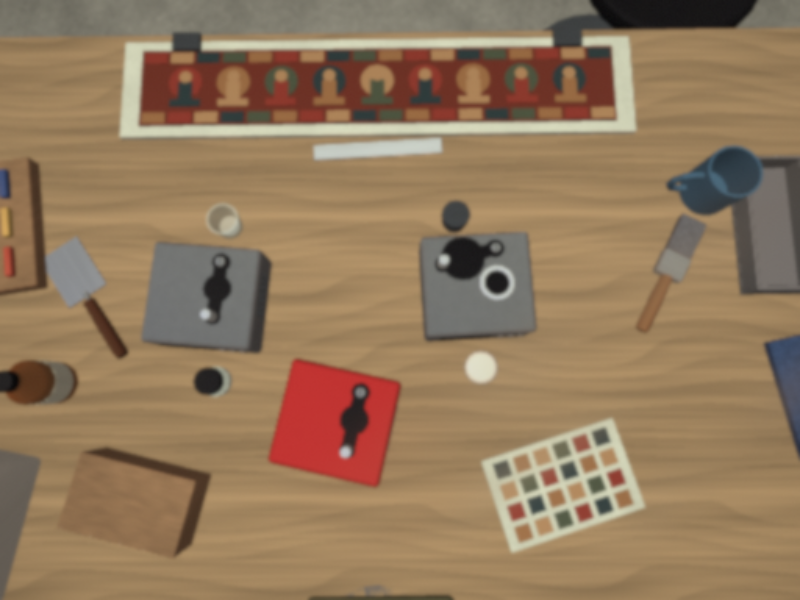

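The top view shows the whole port and its white ring at (497,283), with the disc at (463,258) clear of the port. The swing is about 1.32, and the other meters haven't changed.

```bash
python3 -c "
from rig import env
env.sign_off()"
```

```text
the job is handed in; nothing more can be done
```

The larger cover is swung aside and its port is fully clear, and I've handed the job in. I pushed its knob along the arc with the closed fingers, then moved the arm well away.

- **Swing:** it measures about 1.32 rad in both cameras, against 1.07 needed. That is slightly under the 1.38 I commanded.
- **Port:** the top view shows the whole port ring uncovered.
- **Other meters:** the top-view pixels of the small-cover meter and the red look-alike did not change, so the small cover is still shut.
- **Limits:** the wrist force readings, taken after each push step, stayed under 2 N. The clock read about 13.8 s just before I handed in. No check failed.

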